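Load a card carrier into the bench reader and trigger it

ROBOT

A 6-joint arm with a two-finger parallel gripper is mounted at the origin on the work surface. World frame = base frame: x ahead of the robot, y to its left, z up, the work surface at z = 0. Lengths are in m, angles in rad, forces in N, time in s.
With the tool pointing down it reaches from about 0.3 to 0.825 m from the base axis. Payload 5.4 kg.
Tool frame: the origin (TCP) lies at the very end of the fingers, on their centre line; the grasp point (between the pads) lies 19 mm behind it; z points along the fingers, y is the line along which they close (so a half turn about z gives the same grasp; the last joint's range is limited). The gripper opens to 92 mm and grips with 3 to 60 N. Pads are 20 mm wide; open, the fingers measure 128 mm over their backs; the gripper's body (75 mm by 189 mm) begins 69 mm behind the grasp point.
Start: joints at [1.127, 0.158, 1.597, -0, 1.386, -0.21], TCP at [0.133, 0.559, 0.215] pointing down, gripper open.
Joint ranges: [-2.91, 2.91], [-0.94, 2.29], [0.18, 2.7], [-1.29, 4.43], [0.17, 2.64], [-3, 3]. Speed limits (rad/s): [2.57, 2.57, 3.14, 3.14, 3.14, 3.14].

INTERFACE

Orientations are given as a rotation vector (axis times angle).
In Python, from workcell import bot gives the robot as it stands. Calls block until the motion is done:
- bot.goto(position, orientation): joint-space move of the TCP to a pose.
- bot.line_to(position, rot=None, max_speed=0.15): straight line of the TCP; rot=None keeps the orientation; max_speed is the mean speed in m/s.
- bot.set_joints(angles): joint-space move.
- bot.set_gripper(opening, newtons=None): opening from 0.0 (shut) to 1.0 (fully open); newtons is the grip in N (None keeps the last); returns when the fingers have stopped.
- bot.hold(seconds).
- bot.inverse_kinematics(position, orientation): joint angles nearest the present ones, or None.
- bot.read_camera(name): name is "side" or "top"; returns a dict with "pixels" (420x560x3 uint8, blue, green, red), "fx", "fy", "cx", "cy" (pixels), "R" (3x3) and "t" (3): a world point X has camera coordinates R X + t. Camera axes: x right, y down, z forward; pixel columns grow to the right and rows downward; lengths in m; the calibration is good to about 2 mm. A picture is of the moment at which its call begins. There is no depth.
A pose or a line that the arm cannot do raises bot.MotionError and nothing moves.
- bot.job_done(): hands the job in; it is judged then, once.
Readings, each from a call of its own:
- bot.current_clock(): time.
- bot.current_joints(): joint angles.
- bot.current_joint_vel(): joint speeds.
- bot.current_effort(): joint torques, N m.
- bot.current_ee_pos(): TCP position.
- bot.current_tool_rot(): TCP orientation.
- bot.current_contact_force(): force on the tool from outside, world axes, zero at the start.
- bot.current_ft_torque(): the same for the moment, N m.
- bot.current_opening(): opening from 0.0 (shut) to 1.0 (fully open).
- bot.current_grip_force(): force on a finger pad.
Only numpy, scipy, OpenCV 4.12 (cv2) and the standard library are available. Lean on these libraries where they do the work, as an engineer would, in place of code of your own. Each camera call takes 0.05 s, during which the arm holds its last target. There are 200 camera calls.

TASK

Of the three card carriers in the low storage rack, take the one whose nose is of middle width (it fits the reader's throat), pull it right out by its nose and set it down level, clear of the rack, then let go of it. Take it again by the upright grip on its tail and slide it nose first into the reader's throat until its shoulders meet the reader's face; only then press the reader's spring plunger right down to its stop, keep it there for a moment and let it rise again, leaving the carrier fully home in the reader. Leave the other carriers and everything else on the bench where they are.

Things in the scene. Friction and masses are not known exactly. Their poses are not given: they have to be found in the camera images.
- carrier: Carrier to load: flat black plate 6 mm thick, lying flat, 60 g. Origin on its underside, mid-shoulder; x to the nose, z up. Nose x 0 to 46 mm, 24 wide, tip rounded (radius 12). Tail x -74 to 0, 36 wide. Upright grip on the tail: x -62 to -30, 14 wide in y, 6 to 34 mm above the underside. At the start tail and grip are under the rack's roof and only the nose sticks out, towards the robot.
- carrier_nose (a point): Tip of that carrier's nose, on its underside (46 mm ahead of the carrier's origin).
- carrier_tail (a point): Middle of that carrier's tail end, on its underside (74 mm behind the origin).
- carrier_wide: Another carrier, the same but with a nose 36 mm wide, square-ended; stays where it is. Origin and axes as for carrier.
- carrier_slim: Another carrier, the same but with a nose 13 mm wide; stays where it is. Origin and axes as for carrier.
- rack: Fixed low grey rack: three roofed bays side by side, open in front, no floor (carriers lie on the bench). Origin on the bench under the middle of its front edge; x into the bays. 86 mm deep, 190 wide, 46 high (roof from 40 mm); bays at y = -62, 0, 62 mm, 58 wide inside. Stands left or right of the robot.
- reader: Fixed white reader, on the side without the rack. Origin on the bench under the throat's mouth, in the front face; x into the throat. Housing x 0 to 135 mm, 160 wide, 75 high. Throat 29 wide, 12 to 24 mm above the bench, 52 deep. Steel landing before it: x -85 to 0, 70 wide, top at 12 mm like the throat's floor. With the carrier home both origins agree in x, y and both x axes too.
- plunger_top (a point): Centre of the top of the plunger's round black head (34 mm across, 12 mm thick) on the reader's top, 50 mm behind the front face; 119 mm above the bench when up. Moves with the plunger.
- plunger (a joint): Plunger travel in m: 0 up, 0.014 at the stop. Spring: about 4 N to start, 11 N at the stop.
- specimen_jar: Bystander: jar with red lid, 52 mm across, 62 mm high. Origin at the middle of its underside.
- vial: Bystander: small amber vial, 28 mm across, 50 mm high. Origin at the middle of its underside.
- timer: Bystander: flat timer, 60 x 60 x 18 mm. Origin at the middle of its underside.
- beaker: Bystander: small glass beaker, 48 mm across, 58 mm high. Origin at the middle of its underside.
- soap_pump: Bystander: white soap pump bottle, 60 mm across, 170 mm high, spout to its -x. Origin at the middle of its underside.
- marker: Bystander: marker pen lying along its x axis, 134 mm long, 18 wide, 16 high. Origin at the middle of its underside.

How it is judged:
By the outcome, as a careful person would: the job done as asked, in the order asked, and still so for the second after the job is handed in, with the robot touching nothing.
It also fails if it takes over 72 s, if anything falls off the work surface, if the arm or the gripper's body presses on something with over 40 N, if the wrist force passes 120 N, or if a joint passes its speed limit or range.

## Working session

There is one attempt and no reset: what is moved stays moved. The work goes in short steps, each a Python script; the robot and the scene stay as the last script left them, time stands still between calls to the robot, and variables do not carry over. Pictures are saved under pics/ and viewed, at most 13 in all, crops included, and the job is handed in when it is done.

```bash
ls; mkdir -p pics
python3 - <<'E'
from workcell import bot
import cv2
for n in("top","side"):
    c=bot.read_camera(n); cv2.imwrite(f"pics/{n}0.png",c["pixels"]); print(n,c["fx"],c["fy"],c["cx"],c["cy"],c["R"],c["t"])
print(bot.current_clock(),bot.current_tool_rot())
E
```

```text
pics
top 442.894664115906 442.894664115906 283.24451502385875 207.56401208372972 [[-0.01359577 -0.99984963  0.01076404]
 [-0.9920991   0.0121461  -0.12486734]
 [ 0.12471782 -0.01237666 -0.99211506]] [0.01464272 0.58967819 1.06590172]
side 425.54519555008807 425.54519555008807 276.5222799389152 211.39735127377693 [[ 0.76889959 -0.63912086  0.01783079]
 [-0.32289226 -0.41222653 -0.85194476]
 [ 0.551846    0.64930256 -0.52332799]] [-0.45056807  0.28847215  0.94679193]
0.1 [-3.66401737e-01 -3.11959864e+00  2.51372985e-03]
```

View pics/top0.png

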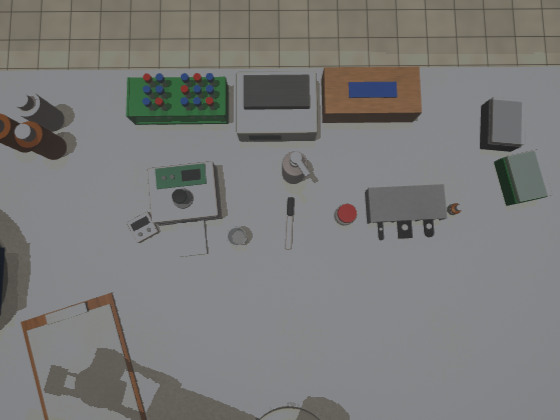

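View pics/side0.png

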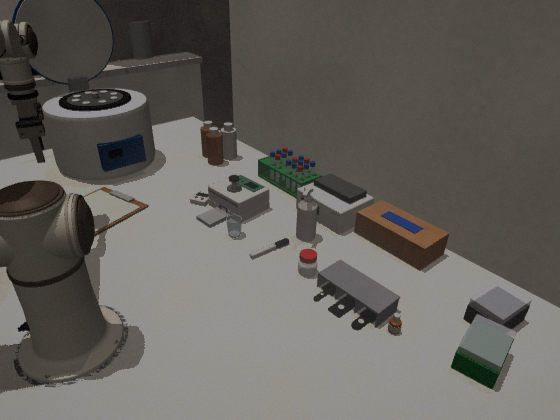

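The top view has the rack at right (roof 368–445, 185–222) with noses at (381,231) slim, (405,229) wide and square, and (429,228) rounded and medium. The reader is at left (150–218, 163–222), plunger about (182,198), landing below it. I'll enlarge both areas to pick out features.

Run:
```python
import cv2,numpy as np
t=cv2.imread("pics/top0.png");s=cv2.imread("pics/side0.png")
a=[t[175:250,355:465],t[155:265,125:225],s[255:335,305:415],s[165:235,185:280]]
o=[cv2.resize(cv2.convertScaleAbs(i,alpha=1.3),(400,300),interpolation=cv2.INTER_CUBIC) for i in a]
cv2.imwrite("pics/crop1.png",np.vstack([np.hstack(o[:2]),np.hstack(o[2:])]))
```

```text
(no output)
```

View pics/crop1.png

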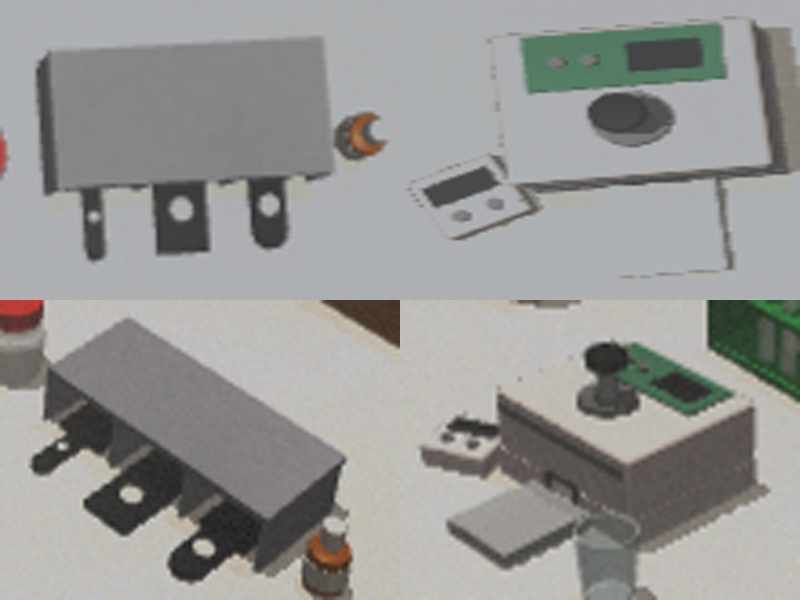

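The rounded medium nose is the right-hand bay (top px 429,228), with the vial just right of the rack. The reader shows its throat in the side view near (223,208), and the landing's front and right edges in the top view. Next I'll measure the carrier and rack, and enlarge the reader with more contrast.

```bash
cat > h.py <<'E'
import numpy as np,cv2
from workcell import bot
def ray(c,p):
    R,t=np.array(c["R"]),np.array(c["t"]); d=R.T@np.array([(p[0]-c["cx"])/c["fx"],(p[1]-c["cy"])/c["fy"],1.])
    return -R.T@t,d
def onz(c,p,z):
    o,d=ray(c,p); return (o+d*(z-o[2])/d[2])
def tri(ca,pa,cb,pb):
    A=[];b=[]
    for c,p in((ca,pa),(cb,pb)):
        o,d=ray(c,p); d=d/np.linalg.norm(d); P=np.eye(3)-np.outer(d,d); A.append(P);b.append(P@o)
    x=np.linalg.lstsq(np.vstack(A),np.hstack(b),rcond=None)[0]
    return x,np.linalg.norm(np.vstack(A)@x-np.hstack(b))
def proj(c,X):
    q=np.array(c["R"])@np.array(X)+np.array(c["t"]); return np.array([c["cx"]+c["fx"]*q[0]/q[2],c["cy"]+c["fy"]*q[1]/q[2]])
E
python3 - <<'E'
from h import *
T,S=bot.read_camera("top"),bot.read_camera("side")
t,s=T["pixels"],S["pixels"]
for n,c in(("top",T),("side",S)): print(n,-np.array(c["R"]).T@np.array(c["t"]))
# noses, dark blobs in front of rack
def blobs(img,r,th,name):
    x0,x1,y0,y1=r; m=(img[y0:y1,x0:x1].max(2)<th).astype(np.uint8)
    n,l,st,ce=cv2.connectedComponentsWithStats(m)
    for i in range(1,n):
        if st[i,4]>15: print(name,st[i]+[x0,y0,0,0,0],ce[i]+[x0,y0])
blobs(t,(370,445,222,245),90,"nose top"); blobs(s,(305,415,255,335),60,"side")
blobs(t,(165,200,180,215),75,"plg top"); blobs(s,(225,250,168,200),65,"plg side")
g=cv2.cvtColor(t,cv2.COLOR_BGR2GRAY); np.set_printoptions(linewidth=250)
print("nose rows",list(range(218,242)));
print(g[218:242,414:446])
def enh(i,k,g=1):
    i=cv2.resize(i,None,fx=k,fy=k,interpolation=cv2.INTER_CUBIC); lab=cv2.cvtColor(i,cv2.COLOR_BGR2LAB); lab[...,0]=cv2.createCLAHE(4,(3,3)).apply(lab[...,0]); return cv2.cvtColor(lab,cv2.COLOR_LAB2BGR)
cv2.imwrite("pics/rt.png",enh(t[155:260,135:230],5)); cv2.imwrite("pics/rs.png",enh(s[165:235,185:280],8))
E
```

```text
top [0.45228134 0.02067053 1.13097108]
side [-0.08289631 -0.783806    0.74927904]
nose top [373 222  11  18  93] [379.95698925 230.1827957 ]
nose top [397 222  16  17 211] [404.26066351 230.13270142]
nose top [423 222  11  15 121] [428.33884298 229.10743802]
side [395 255  20  11 121] [407.65289256 258.46280992]
side [ 314  274   85   56 1281] [353.06088993 305.13270882]
plg top [172 189  21  15 249] [181.72289157 196.4497992 ]
plg side [227 175  15  17 144] [234.45138889 182.99305556]
plg side [244 182   6   5  19] [247.26315789 183.94736842]
nose rows [218, 219, 220, 221, 222, 223, 224, 225, 226, 227, 228, 229, 230, 231, 232, 233, 234, 235, 236, 237, 238, 239, 240, 241]
[[101 101 101 100 101 100 100 100  99  99  98  99  99 100 100 100  99 100 101 102 101 100  98  87  88  87  87  83  74  74  75  89]
 [101 101  97  88  87  88  84  77  80  70  70  69  66  58  59  58  57  55  54  68  86 114 132 131 117  54  54  65  88  93 115 132]
 [101  68  56  55  65  94 114 131 117  53  47  46  47  45  45  45  45  45  58  98 131 132 133 133 127 108 114 131 133 132 133 134]
 [126 103  99 129 130 131 
[... 2025 characters left out ...]
134 134 134 134 135 135 135 135 135 135 134]
 [134 134 134 134 135 134 134 134 134 134 134 134 133 123 102 110 129 131 133 134 134 134 135 135 135 135 134 135 135 134 134 134]
 [135 134 134 135 134 134 134 134 134 134 135 135 134 134 133 133 134 134 134 134 135 134 134 134 135 135 134 135 134 134 134 134]
 [134 134 134 134 134 135 135 135 135 134 135 134 134 135 134 135 135 134 134 134 135 134 134 134 135 134 135 134 135 135 134 135]
 [134 135 134 134 135 135 134 134 134 135 134 135 135 134 134 134 134 135 134 135 134 135 134 134 134 135 135 135 134 134 135 135]
 [134 134 134 134 134 135 135 135 134 135 135 135 134 135 134 135 135 135 135 134 134 135 135 134 134 134 134 135 135 135 135 135]]
```

View pics/rt.png

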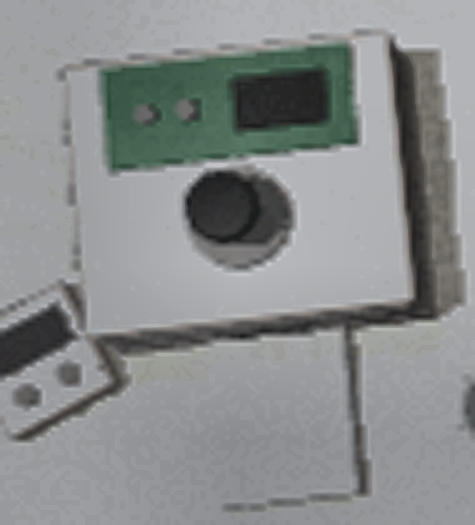

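View pics/rs.png

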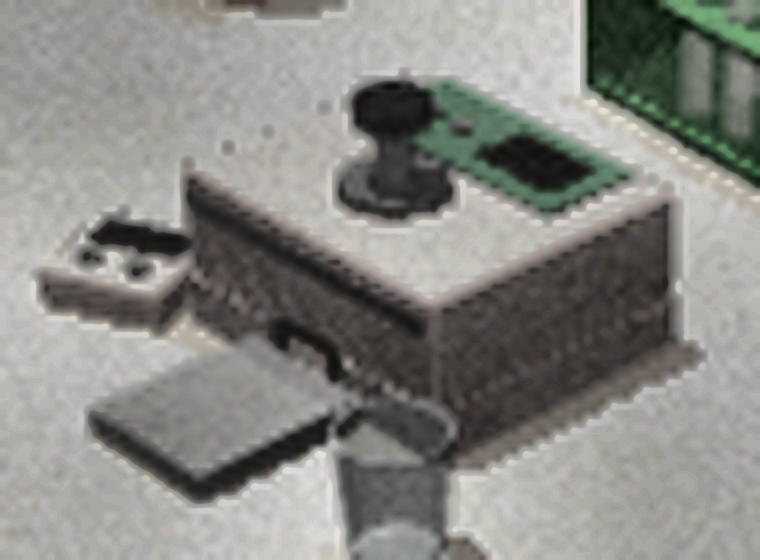

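The top zoom shows the reader's top corners at zoom px (88,333), (413,303), (392,33) and (65,68), plunger head centre (222,206), and landing front-right corner (366,492). The side zoom shows front top corners at (188,172) and (432,302), back-right (675,190), landing front corners (90,415) and (200,480), and the dark throat frame between about (275,325) and (337,375). I'll triangulate these.

Run:
```python
from h import *
T,S=bot.read_camera("top"),bot.read_camera("side")
t=T["pixels"];s=S["pixels"]
tp=lambda x,y:np.array([(x+.5)/5-.5+135,(y+.5)/5-.5+155]); sp=lambda x,y:np.array([(x+.5)/8-.5+185,(y+.5)/8-.5+165])
np.set_printoptions(precision=4,suppress=True)
for n,a,b in(("FL",(88,333),(188,172)),("FR",(413,303),(432,302)),("BR",(392,33),(675,190)),("landFR",(366,492),(200,480)),("plg",(222,206),(393,97))):
    print(n,*tri(T,tp(*a),S,sp(*b)), "top@z",onz(T,tp(*a),{"l":.012,"p":.119}.get(n[0],.075)),"side@z",onz(S,sp(*b),{"l":.012,"p":.119}.get(n[0],.075)))
print("BL",onz(T,tp(65,68),.075)); 
for q in((90,415),(200,480),(335,408),(240,335)): print("landing side",onz(S,sp(*q),.012))
for q in((275,330),(337,375)): print("throat side",onz(S,sp(*q),.018))
# carrier hole + edges
g=255-cv2.cvtColor(t,cv2.COLOR_BGR2GRAY).astype(float)
L=[];Rr=[]
for r in range(221,232):
    row=cv2.cvtColor(t,cv2.COLOR_BGR2GRAY)[r,418:440].astype(float); 
    i=np.argmax(row<89); xl=418+i-1+(row[i-1]-89)/(row[i-1]-row[i])
    k=len(row)-1-np.argmax(row[::-1]<89); xr=418+k+(89-row[k])/(row[k+1]-row[k])
    L.append(onz(T,(xl,r),.006));Rr.append(onz(T,(xr,r),.006))
L,Rr=np.array(L),np.array(Rr); M=(L+Rr)/2; print("width",np.linalg.norm(L-Rr,axis=1).mean(),"slopes",np.polyfit(L[:,0],L[:,1],1),np.polyfit(Rr[:,0],Rr[:,1],1),np.polyfit(M[:,0],M[:,1],1)); print(M[[0,-1]])
print("tip",onz(T,(428.6,236.8),.006))
# hole (through) centroid top & side
def hole(im,r,th):
    x0,x1,y0,y1=r;m=(im[y0:y1,x0:x1].max(2)>th).astype(np.uint8);n,l,st,ce=cv2.connectedComponentsWithStats(m)
    for i in range(1,n): print(st[i],ce[i]+[x0,y0])
hole(t,(424,433,221,230),85); hole(s,(350,372,310,330),85)
# rack top
m=cv2.inRange(cv2.cvtColor(t,cv2.COLOR_BGR2GRAY)[180:225,360:450],92,112);m=cv2.morphologyEx(m,cv2.MORPH_OPEN,np.ones((5,5)))
c=max(cv2.findContours(m,0,1)[0],key=cv2.contourArea);b=cv2.boxPoints(cv2.minAreaRect(c))+[360,180]
print("rack",b.tolist());
for p in b: print(onz(T,p,.046))
print("vial",onz(T,(454,209),.04))
np.set_printoptions(linewidth=200); print(cv2.cvtColor(s,cv2.COLOR_BGR2GRAY)[308:332,348:374])
```

```text
FL [0.5554 0.3222 0.0718] 0.001570242308916229 top@z [0.5561 0.3206 0.075 ] side@z [0.5515 0.3176 0.075 ]
FR [0.5682 0.1658 0.0763] 0.0002879313061462595 top@z [0.5685 0.1659 0.075 ] side@z [0.5693 0.1678 0.075 ]
BR [0.6995 0.1767 0.0777] 0.0010586947317677983 top@z [0.7007 0.1767 0.075 ] side@z [0.7019 0.1809 0.075 ]
landFR [0.4793 0.1982 0.0127] 0.001806142487173973 top@z [0.4804 0.1976 0.012 ] side@z [0.4787 0.1998 0.012 ]
plg [0.6092 0.248  0.12  ] 0.0007126439525188752 top@z [0.6098 0.2479 0.119 ] side@z [0.6098 0.2499 0.119 ]
BL [0.6851 0.3347 0.075 ]
landing side [0.4695 0.2678 0.012 ]
landing side [0.4787 0.1998 0.012 ]
landing side [0.55   0.2114 0.012 ]
landing side [0.551  0.2838 0.012 ]
throat side [0.5595 0.2696 0.018 ]
throat side [0.5597 0.2239 0.018 ]
width 0.025889595890096536 slopes [ 0.0491 -0.3767] [ 0.0253 -0.3897] [ 0.0372 -0.3832]
[[ 0.5545 -0.3626  0.006 ]
 [ 0.5289 -0.3634  0.006 ]]
tip [ 0.5141 -0.3627  0.006 ]
[ 2  2  6  6 25] [428.6  225.56]
[ 0  0 10 20 92] [352.6522 317.4022]
[ 8  9  6  4 22] [360.5 320.5]
[11 13 11  7 50] [367.3 326.8]
rack [[368.436194
[... 2157 characters left out ...]
  39  34  32  33  36  70 136 139 141 140 137 134 139 141]
 [147 147 143  92  38  35  39  37  36  36  37  37  38  37  37  56  72 144 144 143 136 135 136 136 136 140]
 [147 148 145 146  48  36  34  38  36  38  38  37  30  38  62 144 145 144 144 146 146 142 138 138 142 141]
 [148 145 144 146  91  50  34  32  36  33  36  32  35  67 145 144 146 147 146 146 146 146 141 140 141 139]
 [145 147 145 146 146 114  64  60  51  41  48  60  69 146 146 148 146 145 147 146 148 147 144 144 141 143]
 [147 147 146 146 148 143 145 145 118  86 114 145 144 146 145 147 146 146 146 145 146 148 147 145 147 144]
 [144 146 147 146 147 146 147 146 145 147 144 144 148 145 143 145 146 146 147 146 144 144 147 146 148 145]]
```

The two views agree. The reader yaw is about 0.082 rad, with its origin near (0.561, 0.2425). The carrier axis slope is about 0.037, with its nose tip near (0.514, -0.3635) and shoulders at the rack front. Now to grasp the nose.

```bash
cat >> h.py <<'E'
from scipy.spatial.transform import Rotation as Ro
def rv(psi): # tool down, closing axis at world angle psi
    y=np.array([np.cos(psi),np.sin(psi),0]);z=np.array([0,0,-1.]);return Ro.from_matrix(np.c_[np.cross(y,z),y,z]).as_rotvec()
def st(m=""): print(m,"t",round(bot.current_clock(),2),"p",np.round(bot.current_ee_pos(),4),"F",np.round(bot.current_contact_force(),2),"open",round(bot.current_opening(),4),"grip",round(float(np.max(bot.current_grip_force())),1))
E
python3 - <<'E'
from h import *
T,S=bot.read_camera("top"),bot.read_camera("side")
print("hole",tri(T,(428.6,225.56),S,(360.5,320.5)),onz(T,(428.6,225.56),.006),onz(S,(360.5,320.5),.006),onz(T,(428.6,225.56),.0),onz(S,(360.5,320.5),.0))
a=.037
for k in(0,1):
    p1=np.pi/2+a+k*np.pi
    print(k,bot.inverse_kinematics([.534,-.363,.15],rv(p1)),bot.inverse_kinematics([.534,-.363,.002],rv(p1)))
    print(' grip',bot.inverse_kinematics([.47,-.365,.012],rv(p1)))
    for m in(-1,1):print(' ins',bot.inverse_kinematics([.515,.239,.024],rv(np.pi/2+.082+k*np.pi)))
E
```

```text
hole (array([ 0.54239232, -0.36384792,  0.00627338]), np.float64(0.0007000745745236273)) [ 0.54279037 -0.36429337  0.006     ] [ 0.54214417 -0.36346314  0.006     ] [ 0.5432731  -0.36634657  0.        ] [ 0.5471897  -0.36006999  0.        ]
0 [-7.83797745e-01  3.89056725e-01  1.44835550e+00 -4.44089210e-16
  1.30418043e+00 -2.39159407e+00] [-7.83797745e-01  5.68117945e-01  1.52198050e+00 -4.44089210e-16
  1.05149421e+00 -2.39159407e+00]
 grip [-8.63179160e-01  4.43596372e-01  1.67790427e+00 -4.44089210e-16
  1.02009201e+00 -2.47097549e+00]
 ins [ 2.21714407e-01  3.64731334e-01  1.75667078e+00 -4.44089210e-16
  1.02019054e+00 -1.43108192e+00]
 ins [ 2.21714407e-01  3.64731334e-01  1.75667078e+00 -4.44089210e-16
  1.02019054e+00 -1.43108192e+00]
1 [-7.83797745e-01  3.89056725e-01  1.44835550e+00 -4.44089210e-16
  1.30418043e+00  7.49998582e-01] [-7.83797745e-01  5.68117945e-01  1.52198050e+00 -4.44089210e-16
  1.05149421e+00  7.49998582e-01]
 grip [-8.63179160e-01  4.43596372e-01  1.67790427e+00 -4.44089210e-16
  1.02009201e+00  6.70617167e-01]
 ins [ 2.21714407e-01  3.64731334e-01  1.75667078e+00 -4.44089210e-16
  1.02019054e+00  1.71051073e+00]
 ins [ 2.21714407e-01  3.64731334e-01  1.75667078e+00 -4.44089210e-16
  1.02019054e+00  1.71051073e+00]
```

Run:
```python
from h import *
a=.037; r=rv(np.pi/2+a+np.pi); u=np.array([np.cos(a),np.sin(a),0])
bot.set_gripper(.42,20)
bot.goto([.40,.05,.28],rv(0.1+np.pi*1.2)); st("via")
g=np.array([.534,-.3637,.0015])
bot.goto(g+[0,0,.12],r); st("above")
bot.line_to(g+[0,0,.02],max_speed=.15); bot.line_to(g,max_speed=.03); st("down")
bot.set_gripper(0.1,20); st("grip")
bot.line_to(g-.02*u,max_speed=.04); st("pull20")
bot.line_to(g-.13*u,max_speed=.08); st("out")
T,S=bot.read_camera("top"),bot.read_camera("side")
t=cv2.resize(T["pixels"][170:290,350:470],(480,480),interpolation=cv2.INTER_CUBIC)
s=cv2.resize(S["pixels"][240:360,240:420],(480*180//120//2*1,240),interpolation=cv2.INTER_CUBIC)
o=np.zeros((480,840,3),np.uint8);o[:,:480]=t;o[:240,480:840]=s;cv2.imwrite("pics/out.png",o[:,:800])
```

```text
via t 3.4 p [0.4    0.0504 0.28  ] F [ 0.64 -0.15  0.39] open 0.4234 grip 0.0
above t 5.09 p [ 0.5346 -0.3631  0.1221] F [0.37 0.86 0.08] open 0.4204 grip 0.0
down t 6.72 p [ 0.5341 -0.3638  0.0016] F [0.11 0.82 0.39] open 0.4197 grip 0.0
grip t 7.09 p [ 0.5341 -0.3639  0.0017] F [-0.15  0.23  0.18] open 0.2521 grip 20.0
pull20 t 7.74 p [ 0.5133 -0.3646  0.0017] F [-2.19  0.18  4.05] open 0.2578 grip 20.0
out t 9.27 p [ 0.404  -0.3687  0.0017] F [-1.05 -0.5   6.16] open 0.2492 grip 20.0
```

View pics/out.png

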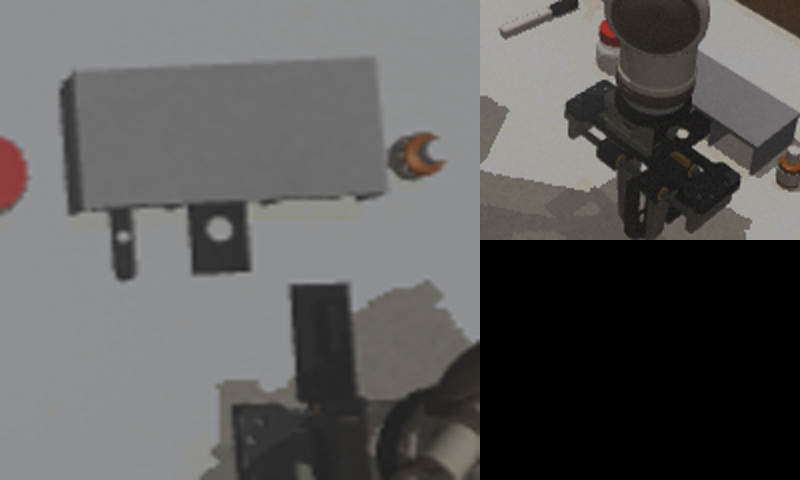

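The carrier is out of the rack: its tail end is at crop (320,285) and the other two haven't moved. I'll let go, lift clear, back off and measure it.

Run:
```python
from h import *
bot.set_gripper(.45,20); st("rel")
p=bot.current_ee_pos(); bot.line_to([p[0],p[1],.10],max_speed=.2); bot.goto([.36,-.10,.25],rv(np.pi*1.5-.3)); st("away")
T,S=bot.read_camera("top"),bot.read_camera("side")
np.savez("c1.npz",t=T["pixels"],s=S["pixels"])
t=cv2.resize(T["pixels"][220:310,390:480],(480,480),interpolation=cv2.INTER_CUBIC)
s=cv2.resize(S["pixels"][295:375,240:340],(320,256),interpolation=cv2.INTER_CUBIC)
o=np.zeros((480,800,3),np.uint8);o[:,:480]=t;o[:256,480:]=s;cv2.imwrite("pics/out2.png",cv2.convertScaleAbs(o,alpha=1.7))
# dark mask
m=(T["pixels"].max(2)<90).astype(np.uint8)[232:320,395:470]
n,l,s_,ce=cv2.connectedComponentsWithStats(m)
for i in range(1,n):
    if s_[i,4]>100:
        c=cv2.findContours((l==i).astype(np.uint8),0,1)[0][0]; r=cv2.minAreaRect(c); b=cv2.boxPoints(r)+[395,232]; print(s_[i]+[395,232,0,0,0],r[2],b.tolist(),[onz(T,q,.006).round(4).tolist() for q in b])
```

```text
rel t 9.82 p [ 0.4038 -0.3681  0.0011] F [ 0.16  0.13 -0.64] open 0.4489 grip 0.0
away t 11.64 p [ 0.3599 -0.1004  0.2491] F [-0.1  -0.32  0.25] open 0.4498 grip 0.0
[423 241  16  48 581] 85.91438293457031 [[422.0050754547119, 241.07106590270996], [436.57360076904297, 240.03045654296875], [439.96954345703125, 287.57360076904297], [425.40101623535156, 288.6142120361328]] [[0.5034, -0.3453, 0.006], [0.5056, -0.3826, 0.006], [0.3863, -0.3844, 0.006], [0.3842, -0.3475, 0.006]]
```

View pics/out2.png

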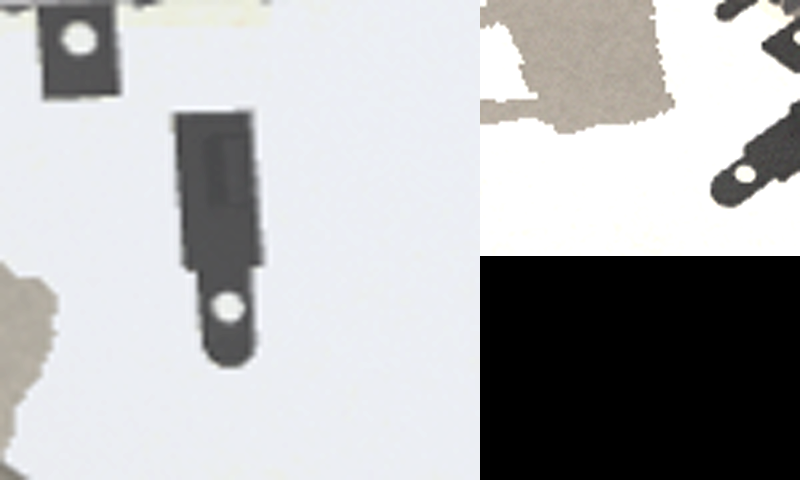

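The carrier lies flat on the bench, clear of the rack: tail end at crop (215,112), nose tip at (230,366), grip faintly visible around (231,168). Next I'll fit its axis at sub-pixel level and triangulate the grip numerically.

Run:
```python
from h import *
T,S=bot.read_camera("top"),bot.read_camera("side")
np.set_printoptions(linewidth=250,precision=4,suppress=True)
g=cv2.cvtColor(T["pixels"],cv2.COLOR_BGR2GRAY).astype(float)
def mids(rows):
    o=[]
    for r in rows:
        x0=415;row=g[r,x0:450];i=np.argmax(row<89);k=len(row)-1-np.argmax(row[::-1]<89)
        a=x0+i-1+(row[i-1]-89)/(row[i-1]-row[i]);b=x0+k+(89-row[k])/(row[k+1]-row[k])
        A,B=onz(T,(a,r),.006),onz(T,(b,r),.006);o.append([*((A+B)/2)[:2],np.linalg.norm(A-B)])
    return np.array(o)
ta,no=mids(range(244,268)),mids(range(272,284))
M=np.vstack([ta,no]);print("w",ta[:,2].mean(),no[:,2].mean(),"fit all",np.polyfit(M[:,0],M[:,1],1),np.polyfit(ta[:,0],ta[:,1],1),np.polyfit(no[:,0],no[:,1],1),ta[:,:2].mean(0),no[:,:2].mean(0))
col=g[236:248,428:432].mean(1);print(col); print(g[284:293,432:434].mean(1))
print(g[240:264,422:440].astype(int))
gs=cv2.cvtColor(S["pixels"],cv2.COLOR_BGR2GRAY)
e=S["pixels"][300:364,310:380]; print(proj(S,[.475,-.365,.034]),proj(S,[.475,-.365,.006]))
cv2.imwrite("pics/g.png",cv2.resize(np.clip(e.astype(float)*3.5,0,255).astype(np.uint8),None,fx=8,fy=8,interpolation=cv2.INTER_CUBIC))
```

```text
w 0.037395223787312325 0.02537552669443767 fit all [ 0.0176 -0.3728] [ 0.0175 -0.3727] [ 0.0245 -0.3756] [ 0.4667 -0.3646] [ 0.4116 -0.3655]
[140.   140.   140.25 140.25 140.    60.75  47.75  48.    48.    45.    43.5   44.25]
[ 49.   49.   48.   50.   65.  137.  140.  140.5 141. ]
[[140 140 140 140 141 140 140 140 140 140 140 134 115 115 116 123 140 140]
 [103  65  68  67  61  60  61  61  60  61  60  59  55  56  66 106 140 140]
 [ 98  47  49  49  48  49  48  48  47  48  48  48  48  47  61 105 140 140]
 [ 98  47  49  48  49  48  48  48  48  48  48  48  48  48  62 105 140 140]
 [ 98  46  48  48  48  48  48  48  48  48  47  48  47  47  53  94 140 141]
 [123  45  48  48  47  48  48  44  44  44  44  45  45  45  49  90 140 140]
 [125  45  48  49  48  46  44  43  43  44  48  48  49  47  49  89 140 140]
 [124  46  48  48  48  47  45  44  44  44  48  49  48  48  47  85 140 140]
 [124  45  48  48  49  47  44  43  44  45  49  49  49  48  47  84 140 140]
 [127  55  49  49  48  48  45  43  44  44  48  49  49  47  46  85 140 140]
 [126  55  50  49  49  48  45  44  43  44  47  48  48  48  46  73 1
[... 323 characters left out ...]
49  49  49  48  43  43  44  45  48  48  48  50  65 105 140]
 [133  97  48  49  49  49  47  44  44  44  45  49  49  48  48  62 105 140]
 [133  99  47  49  49  49  47  44  44  44  45  49  48  47  47  53  94 140]
 [134  99  46  49  49  49  48  46  45  45  46  46  46  46  46  53  93 141]
 [139 123  46  49  49  48  49  48  48  48  47  47  48  48  47  53  92 140]
 [140 125  47  50  49  49  48  48  48  48  48  47  47  48  47  48  86 140]
 [141 125  46  49  49  49  48  48  49  49  49  49  48  48  47  48  85 140]
 [140 125  46  50  49  48  49  48  48  49  48  48  48  48  48  48  85 140]
 [140 126  56  48  49  48  49  48  49  48  49  48  49  48  48  48  74 123]]
[342.7737 325.8395] [341.5523 334.5868]
```

View pics/g.png

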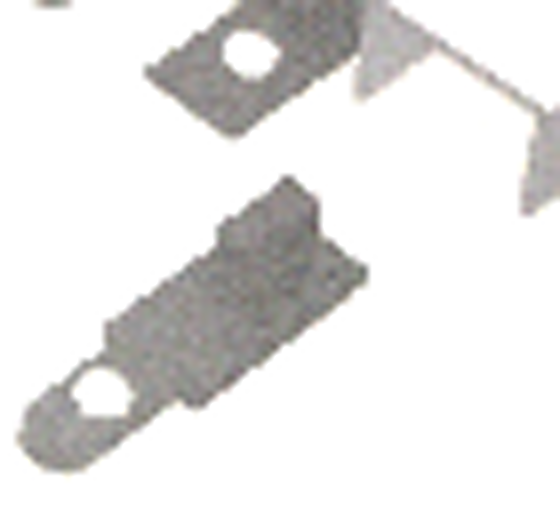

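The side zoom (×8 from 310,300) shows the plate with the grip standing up. The grip's top tail-left corner is at zoom (290,178), which is px (345.8,321.8). I'll check its height, then take the grip and carry the carrier to just in front of the throat.

Run:
```python
from h import *
T,S=bot.read_camera("top"),bot.read_camera("side")
print("grip corner",tri(T,(431.2,244.7),S,(345.8,321.8)),"tail",onz(T,(430,240.7),.006),"tip",onz(T,(432.5,288.4),.006))
a=.0176; r=rv(1.5*np.pi+a); g=np.array([.476,-.3728+.0176*.476,.0085])
bot.set_gripper(.42,30); bot.goto(g+[0,0,.10],r); bot.line_to(g+[0,0,.03],max_speed=.15); bot.line_to(g,max_speed=.04); st("down")
bot.set_gripper(0.02,30); st("grip")
bot.line_to(g+[0,0,.15],max_speed=.12); st("lift")
O=np.array([.561,.2425,0]); b=.082; u=np.array([np.cos(b),np.sin(b),0])
bot.goto([.40,0,.2],rv(np.pi*1.0)); 
h=O-.12*u; bot.goto(h+[0,0,.10],rv(np.pi/2+b)); bot.line_to(h+[0,0,.0235],max_speed=.12); st("at landing")
T,S=bot.read_camera("top"),bot.read_camera("side"); np.savez("c2.npz",t=T["pixels"],s=S["pixels"])
t=cv2.resize(T["pixels"][180:280,140:240],(400,400),interpolation=cv2.INTER_CUBIC)
s=cv2.resize(S["pixels"][165:265,165:265],(400,400),interpolation=cv2.INTER_CUBIC)
cv2.imwrite("pics/land.png",cv2.convertScaleAbs(np.hstack([t,s]),alpha=1.6))
```

```text
grip corner (array([ 0.49258005, -0.3593065 ,  0.03072428]), np.float64(0.0008183054091720094)) tail [ 0.5041248  -0.36575477  0.006     ] tip [ 0.38449092 -0.36546232  0.006     ]
down t 14.93 p [ 0.4762 -0.3646  0.0087] F [ 0.42  0.6  -0.18] open 0.4201 grip 0.0
grip t 15.43 p [ 0.4761 -0.3646  0.0087] F [-0.55 -0.11  0.88] open 0.1478 grip 30.0
lift t 16.82 p [ 0.4755 -0.3639  0.1574] F [-1.01 -0.76 -0.78] open 0.1467 grip 30.0
at landing t 23.0 p [0.4421 0.2328 0.0241] F [-0.8   0.48 -0.76] open 0.1506 grip 30.0
```

View pics/land.png

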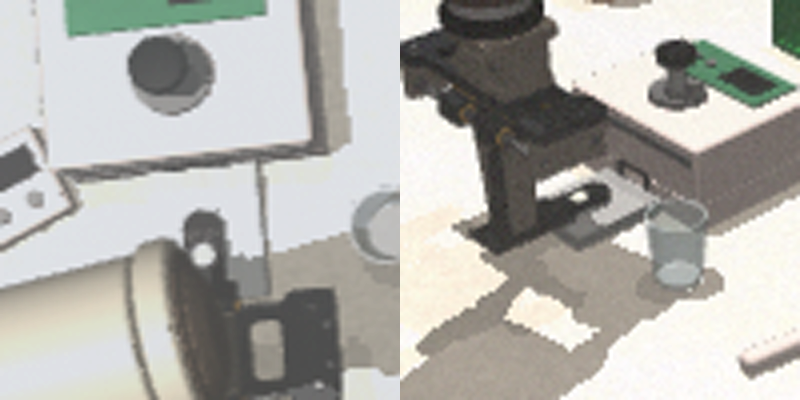

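The carrier is held level with its nose over the landing: tip at top crop (203,212), and the throat ahead in the side view at (632,175). I'll measure the nose's lateral offset against the landing's right edge and the reader's top edges.

Run:
```python
from h import *
T=bot.read_camera("top"); np.set_printoptions(linewidth=250,precision=4,suppress=True)
g0=cv2.cvtColor(cv2.imread("pics/top0.png"),cv2.COLOR_BGR2GRAY).astype(float);g1=cv2.cvtColor(T["pixels"],cv2.COLOR_BGR2GRAY).astype(float)
print(g0[222:258:3,198:214].astype(int))
def cross(row,x0,th,first=True): # falling crossing
    i=np.argmax(row<th);return x0+i-1+(row[i-1]-th)/(row[i-1]-row[i])
E=[]
for r in range(226,252):
    row=g0[r,196:214]; k=np.argmin(row); base=np.median(row[:6]); w=np.clip(base-row[max(0,k-3):k+4],0,None); E.append([(w*np.arange(max(0,k-3),k+4)).sum()/w.sum()+196,r,row[k]])
E=np.array(E); W=np.array([onz(T,e[:2],.008) for e in E]); f=np.polyfit(W[:,0],W[:,1],1); print("landing wall mid line z=.008",f,"std",np.std(np.polyval(f,W[:,0])-W[:,1]))
b=np.arctan(f[0]);print("yaw",b)
N=[]
for r in range(235,243):
    row=g1[r,180:206]; i=np.argmax(row<85); k=len(row)-1-np.argmax(row[::-1]<85)
    xl=180+i-1+(row[i-1]-85)/(row[i-1]-row[i]);xr=180+k+(85-row[k])/(row[k+1]-row[k]); A,B=onz(T,(xl,r),.021),onz(T,(xr,r),.021);N.append([*((A+B)/2)[:2],np.linalg.norm(A-B)])
print(np.array(N)); print(g1[230:245:2,184:206].astype(int))
# reader top face side edges at z=.075
for r in (172,180,190,200,208,214): print(r,g0[r,146:158].astype(int),g0[r,205:222].astype(int))
```

```text
[[134 134 134 134 134 122  78 104 133 134 134 134 133 134 134 134]
 [133 134 134 134 134 125  89  84 105 133 133 134 134 134 134 134]
 [135 135 134 135 135 130 105  79 109 135 134 135 135 135 134 135]
 [134 135 135 135 135 134 122  76 109 134 134 135 135 135 135 135]
 [134 135 135 135 135 135 126  89 100 135 135 135 135 135 135 135]
 [135 135 135 135 135 134 129 103  94 135 135 135 135 135 135 134]
 [135 135 135 135 135 135 135 122  78 112 135 135 135 135 135 135]
 [135 135 135 135 135 135 135 123  82 111 134 135 135 135 135 135]
 [135 135 135 135 135 135 135 126  92 102 135 135 135 134 135 135]
 [135 135 135 135 135 135 135 130 105  80 110 135 135 135 135 135]
 [136 135 135 135 135 136 135 135 122  76 110 135 135 135 136 135]
 [133 132 132 133 133 133 133 134 135 135 136 135 135 136 135 135]]
landing wall mid line z=.008 [0.1021 0.1508] std 0.00038867582386250605
yaw 0.10176373281140959
[[0.5255 0.2395 0.024 ]
 [0.523  0.2397 0.025 ]
 [0.5205 0.2397 0.0252]
 [0.518  0.2396 0.0251]
 [0.5155 0.239  0.0256]
 [0.5131 0.246  0.0399]
 [0.5106 0.2455 0.0409]
 [0.5081 0.2452 0.0409]]
[[140 
[... 766 characters left out ...]
2  83  84] [100 134 134 133 134 134 134 131 109  61  62  63  78 100 101 100  99]
180 [134 129 115 134 135 134 135 134 134 126  93  85] [ 85 101 134 134 134 134 134 134 129 101  61  63  69  82 100 102 101]
190 [134 135 132 129 135 134 134 135 134 135 134 133] [135 134 134 134 134 134 134 134 134 129 101  61  63  69  81  97  97]
200 [134 134 134 133 130 134 135 134 134 135 135 134] [135 134 134 134 134 134 134 134 134 134 129 101  63  63  69  83 101]
208 [135 134 134 127 113 133 134 134 135 135 135 134] [134 134 134 134 134 134 134 134 134 134 135 126  88  62  63  74  91]
214 [134 132 115  72  88 121 135 134 135 135 135 134] [134 135 134 134 135 134 135 135 135 134 135 132 110  63  64  66  75]
```

Run:
```python
from h import *
T=bot.read_camera("top"); g=cv2.cvtColor(cv2.imread("pics/top0.png"),cv2.COLOR_BGR2GRAY).astype(float)
R=[];L=[];F=[]
for r in range(168,216):
    row=g[r,208:222]; i=np.argmax(row<98); 
    if i: R.append(onz(T,(208+i-1+(row[i-1]-98)/(row[i-1]-row[i]),r),.075))
    row=g[r,146:153]; w=np.clip(132-row,0,None)
    if w.sum()>4 and r<211: L.append(onz(T,((w*np.arange(7)).sum()/w.sum()+146,r),.075))
for c in range(165,212):
    col=g[208:228,c]; i=np.argmax(col<110)
    if i: F.append(onz(T,(c,208+i-1+(col[i-1]-110)/(col[i-1]-col[i])),.075))
for n,A in(("R",R),("L",L)):
    A=np.array(A);f=np.polyfit(A[:,0],A[:,1],1);e=np.polyval(f,A[:,0])-A[:,1];k=abs(e)<.0015;f=np.polyfit(A[k,0],A[k,1],1);print(n,f,len(A),k.sum(),e.std(),"y@.561",np.polyval(f,.561),"@.63",np.polyval(f,.63))
A=np.array(F);f=np.polyfit(A[:,1],A[:,0],1);e=np.polyval(f,A[:,1])-A[:,0];k=abs(e)<.0015;f=np.polyfit(A[k,1],A[k,0],1);print("F",f,e.std(),"x@.2425",np.polyval(f,.2425))
```

```text
R [0.10318298 0.10656851] 48 47 0.0005470114639199035 y@.561 0.16445415983876693 @.63 0.17157378549113333
L [0.10177785 0.26690986] 15 13 0.0014364780890025962 y@.561 0.3240072313318276 @.63 0.33102990300853774
F [-0.10378059  0.58707848] 0.0003289094269836189 x@.2425 0.561911689487066
```

All four edges agree on a yaw of about 0.1025, with the origin at about (0.562, 0.2437). I'll correct the alignment and slide in step by step, watching the wrist force.

Run:
```python
from h import *
O=np.array([.562,.2436,0]); b=.1025; u=np.array([np.cos(b),np.sin(b),0]); r=rv(np.pi/2+b)
P=lambda d,z=.0222:O+(d-.0455)*u+[0,0,z]   # d: carrier origin relative to face
bot.line_to(P(-.06,.0235),r,max_speed=.05); bot.line_to(P(-.06),max_speed=.03); bot.hold(.3); F0=np.array(bot.current_contact_force()); st("start")
for d in [-.045,-.035,-.025,-.015,-.008,-.004,-.002,0,.001,.002,.003,.004]:
    bot.line_to(P(d),max_speed=.03); bot.hold(.1); F=np.array(bot.current_contact_force())-F0
    print(d,np.round(F,2),np.round(np.array(bot.current_ee_pos())-P(d),4))
    if F@u<-4 or np.linalg.norm(F)>12: break
st("end")
T,S=bot.read_camera("top"),bot.read_camera("side")
t=cv2.resize(T["pixels"][180:280,140:240],(400,400),interpolation=cv2.INTER_CUBIC)
s=cv2.resize(S["pixels"][165:265,165:265],(400,400),interpolation=cv2.INTER_CUBIC)
cv2.imwrite("pics/ins.png",cv2.convertScaleAbs(np.hstack([t,s]),alpha=1.6))
```

```text
start t 24.22 p [0.457  0.2328 0.0222] F [-0.28 -0.55 -0.96] open 0.1488 grip 30.0
-0.045 [-0.21  0.12  0.74] [-0.0002 -0.     -0.0001]
-0.035 [0.63 0.38 0.43] [-0.0001 -0.     -0.0001]
-0.025 [-0.29  0.25  0.33] [-0.0001 -0.     -0.0001]
-0.015 [1.17 0.26 0.5 ] [-0.0001 -0.     -0.0001]
-0.008 [-0.5   0.79  0.96] [-0.0001 -0.     -0.0001]
-0.004 [0.37 0.42 1.3 ] [ 0. -0.  0.]
-0.002 [0.06 0.03 0.31] [-0.0001 -0.     -0.    ]
0 [-3.32  0.67  0.64] [-0.0008 -0.0001 -0.0004]
0.001 [-5.85 -0.03  1.76] [-0.0017 -0.0002 -0.0005]
end t 28.63 p [0.5161 0.2389 0.0217] F [-6.13 -0.58  0.8 ] open 0.1502 grip 30.0
```

Run:
```python
from h import *
b=.1025; u=np.array([np.cos(b),np.sin(b),0]); r=rv(np.pi/2+b)
p=np.array(bot.current_ee_pos()); c=p+.0008*u
for z in (.0212,.0207,.0202):
    bot.line_to([c[0],c[1],z],max_speed=.02); bot.hold(.1); st(z)
    if bot.current_contact_force()[2]>3: break
bot.set_gripper(.42,20); st("rel")
q=np.array(bot.current_ee_pos()); bot.line_to([q[0],q[1],.15],max_speed=.12); bot.set_gripper(0,20)
bot.goto([.45,.05,.25],r); st("clear")
T,S=bot.read_camera("top"),bot.read_camera("side")
t=cv2.resize(T["pixels"][180:280,140:240],(400,400),interpolation=cv2.INTER_CUBIC)
s=cv2.resize(S["pixels"][165:265,165:265],(400,400),interpolation=cv2.INTER_CUBIC)
cv2.imwrite("pics/ins2.png",cv2.convertScaleAbs(np.hstack([t,s]),alpha=1.6))
g=cv2.cvtColor(T["pixels"],cv2.COLOR_BGR2GRAY).astype(float); m=(T["pixels"].max(2)<75).astype(np.uint8)[224:262,180:205]
ys,xs=np.nonzero(m); print("tail end",onz(T,(np.median(xs)+180,ys.max()+224.5),.018),"expect",np.array([.562,.2436])-.074*u[:2])
```

```text
0.0212 t 29.08 p [0.516  0.2389 0.0209] F [-4.99  0.49  1.22] open 0.1485 grip 30.0
0.0207 t 29.43 p [0.516  0.2389 0.0208] F [-7.05 -0.43  4.38] open 0.1514 grip 30.0
rel t 29.98 p [0.5171 0.239  0.0208] F [ 1.03 -0.56  0.78] open 0.4183 grip 0.0
clear t 32.78 p [0.45   0.0506 0.2495] F [0.29 0.24 0.67] open 0.0033 grip 0.0
tail end [0.45966818 0.23574849 0.018     ] expect [0.48838839 0.23602827]
```

View pics/ins2.png

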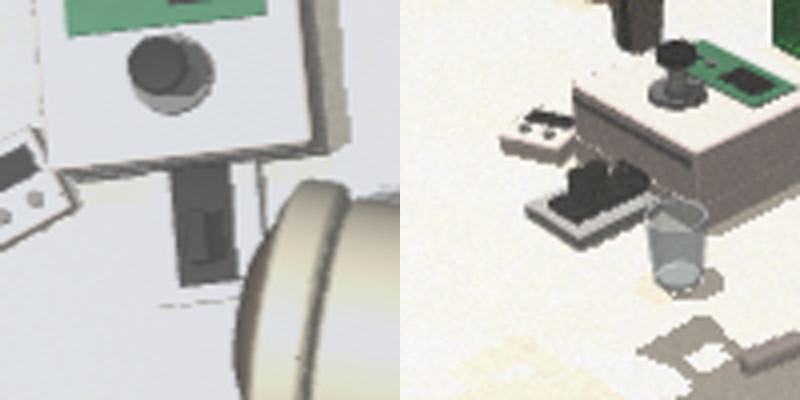

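The carrier sits on the landing with its nose in the throat: tail end at top crop (210,284), which is px about (192,250.6), and the tail reaching the face at (200,163). I'll check the tail position numerically, then press the plunger.

Run:
```python
from h import *
T=bot.read_camera("top"); b=.1025; u=np.array([np.cos(b),np.sin(b),0]); r=rv(np.pi/2+b)
g=cv2.cvtColor(T["pixels"],cv2.COLOR_BGR2GRAY).astype(float)
def tail(T):
    g=cv2.cvtColor(T["pixels"],cv2.COLOR_BGR2GRAY).astype(float);o=[]
    for c in range(188,197):
        col=g[240:258,c];i=len(col)-1-np.argmax(col[::-1]<60);o.append(onz(T,(c,240+i+(90-col[i])/(col[i+1]-col[i])),.018))
    return np.mean(o,0)
print("tail",tail(T),"expect",np.array([.562,.2436])-.074*u[:2])
c=np.array([.6108,.2487]); bot.goto([*c,.16],r); st("above")
bot.line_to([*c,.123],max_speed=.1)
bot.hold(.2); F0=bot.current_contact_force()[2]
for z in (.117,.113,.109,.107,.1055,.1045,.1035,.1025,.1015,.1005):
    bot.line_to([*c,z],max_speed=.03); bot.hold(.1); f=bot.current_contact_force()[2]-F0; print(z,round(bot.current_ee_pos()[2],4),round(f,2))
    if f>20: break
bot.hold(1.0); st("held")
bot.line_to([*c,.15],max_speed=.05); st("up")
bot.goto([.45,-.05,.25],r); T=bot.read_camera("top"); print("tail",tail(T)); 
for n in("top","side"): cv2.imwrite(f"pics/{n}_end.png",bot.read_camera(n)["pixels"])
st("end")
```

```text
tail [0.44136059 0.23553201 0.018     ] expect [0.48838839 0.23602827]
above t 33.98 p [0.6109 0.2482 0.1606] F [0.13 0.22 1.04] open 0.0078 grip 0.0
0.117 0.118 4.21
0.113 0.1141 7.13
0.109 0.1105 8.81
0.107 0.1087 8.86
0.1055 0.1074 10.43
0.1045 0.1065 9.42
0.1035 0.1056 11.26
0.1025 0.1053 14.24
0.1015 0.1053 18.83
0.1005 0.1053 22.69
held t 39.37 p [0.612  0.249  0.1053] F [-6.1  -2.06 23.21] open 0.0055 grip 11.3
up t 40.51 p [0.6105 0.2486 0.1494] F [ 0.22 -0.17 -0.06] open 0.0051 grip 0.0
tail [0.47534137 0.2359346  0.018     ]
end t 41.98 p [ 0.4503 -0.0494  0.2497] F [-0.17 -0.05  0.55] open 0.0061 grip 0.0
```

The plunger went to its stop (z 0.1053, force rising) and came back up. The tail reading used a bad edge pick, so I'll redo it from the final image and check the bystanders at the same time.

Run:
```python
from h import *
T=bot.read_camera("top");a=cv2.imread("pics/top0.png");e=T["pixels"]; g=cv2.cvtColor(e,cv2.COLOR_BGR2GRAY).astype(float)
o=[]
for c in range(186,197):
    col=g[:,c]; i=244
    while col[i]<95:i+=1
    y=i-1+(95-col[i-1])/(col[i]-col[i-1]); o.append([c,y,*onz(T,(c,y),.018)[:2]])
o=np.array(o); print(np.round(o,4)); u=np.array([np.cos(.1025),np.sin(.1025)])
print("along axis from face:",((o[:,2:]-[.562,.2436])@u).round(4))
d=cv2.absdiff(a,e).max(2)>40; n,l,s,ce=cv2.connectedComponentsWithStats(cv2.morphologyEx(d.astype(np.uint8),cv2.MORPH_OPEN,np.ones((2,2))))
for i in range(1,n):
    if s[i,4]>8: print(s[i])
cv2.imwrite("pics/fin.png",np.vstack([cv2.resize(cv2.convertScaleAbs(e[150:270,100:480],alpha=1.6),(798,252)),cv2.resize(cv2.convertScaleAbs(bot.read_camera("side")["pixels"][150:280,150:350],alpha=1.6),(520,338))[:, :].copy() if 0 else cv2.copyMakeBorder(cv2.resize(cv2.convertScaleAbs(bot.read_camera("side")["pixels"][160:260,165:305],alpha=1.6),(476,340),interpolation=cv2.INTER_CUBIC),0,0,0,322,0)]))
```

```text
[[1.860000e+02 2.512712e+02 4.852000e-01 2.510000e-01]
 [1.870000e+02 2.510000e+02 4.859000e-01 2.485000e-01]
 [1.880000e+02 2.510227e+02 4.858000e-01 2.460000e-01]
 [1.890000e+02 2.510000e+02 4.858000e-01 2.435000e-01]
 [1.900000e+02 2.505893e+02 4.868000e-01 2.411000e-01]
 [1.910000e+02 2.504342e+02 4.871000e-01 2.386000e-01]
 [1.920000e+02 2.504474e+02 4.871000e-01 2.361000e-01]
 [1.930000e+02 2.504342e+02 4.871000e-01 2.336000e-01]
 [1.940000e+02 2.502712e+02 4.874000e-01 2.311000e-01]
 [1.950000e+02 2.500000e+02 4.881000e-01 2.286000e-01]
 [1.960000e+02 2.500227e+02 4.880000e-01 2.261000e-01]]
along axis from face: [-0.0756 -0.0752 -0.0756 -0.0758 -0.0751 -0.075  -0.0753 -0.0756 -0.0754
 -0.0751 -0.0754]
[ 264  218  127  168 7256]
[424 221  11  17 149]
[183 223  18  30 440]
[377 264  15  39 153]
[254 314  29  38 420]
[  45  349  101   71 3208]
[ 133  362   66   58 1821]
[214 368  91  46 931]
[212 389   8   9  36]
[328 390   9  11  39]
[220 398   4   5  16]
[333 404   5  10  29]
[286 407  13   3  27]
[270 408  15   6  30]
[301 409  11   7  50]
[341 411   9   9  57]
[298 417   8   3  17]
```

View pics/fin.png

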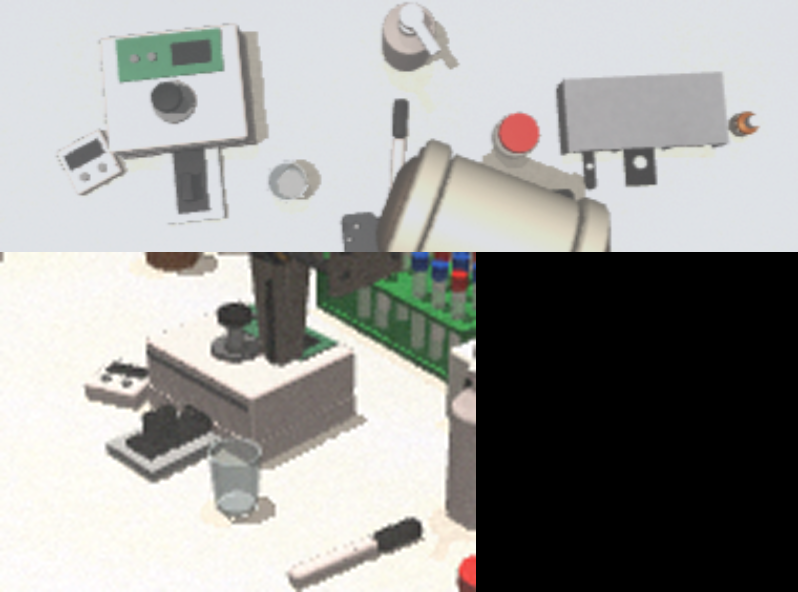

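The tail measures 0.487, against 0.4877 expected from the hard-stop contact, so the carrier is home. The plunger is up, the bystanders haven't moved, and the arm is clear.

```bash
python3 -c "
from h import *
st('end');print(bot.job_done())"
```

```text
end t 42.08 p [ 0.4502 -0.0495  0.2497] F [-0.98  0.89  0.23] open 0.0062 grip 0.0
the job is handed in; nothing more can be done
None
```

The job is handed in at 42 s: the middle-width carrier was pulled out by its nose, set down, re-gripped by its tail and slid into the reader until its shoulders stopped on the face; the plunger was then pressed to its stop, held 1 s and let rise, and the other items look unmoved in the final pictures.

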